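# Load the mini chopper and hold its lid at pulse

## Robot

A 6-joint arm with a two-finger parallel gripper is mounted at the origin on a cart in front of the work surface, level with it; the furniture and walls round the work are solid. World frame = base frame: x ahead of the robot, y to its left, z up, the work surface at z = 0. Lengths are in m, angles in rad, forces in N, time in s.
With the tool pointing down it reaches from about 0.25 to 0.8 m from the base axis. Payload 3.9 kg.
Tool frame: the origin (TCP) lies on the centre line of the jaws, within the pads' length; the fingertips stand 25 mm ahead of it and the grasp point (between the pads) lies 6 mm ahead of it (tip_reach is the z of the fingertips in the tool frame, in m); z points along the fingers, y is the line along which they close (so a half turn about z gives the same grasp; the last joint's range is limited). The gripper opens to 85 mm and grips with 20 to 120 N. Pads are 22 mm wide; open, the fingers measure 114 mm over their backs; the gripper's body (76 mm by 85 mm) begins 54 mm behind the grasp point. The pads swing forward as they close: fully open they stand 13 mm farther back than shut.
Start: joints at [-1.349, 0.26, -0.138, 1.173, 0, 1.571], TCP at [0.115, -0.512, 0.256] pointing down, gripper open.
Joint ranges: [-2.78, 2.78], [-0.83, 1.72], [-1.28, 1.37], [-1.9, 2.12], [-1.57, 1.48], [-3.14, 3.14]. Speed limits (rad/s): [2.57, 2.57, 3.14, 3.14, 3.14, 3.14].

## Interface

Orientations are given as a rotation vector (axis times angle).
In Python, from workcell import get_obs, get_image, camera_params, sign_off, tip_reach gives the robot as it stands.
- The arm moves only by the tool apply_moves, never from a script. Its argument "steps" is a list of rows, each a list of 3 entries, a list of its own where there are three numbers: the finger opening in cm, from 0 to 8.54, then the shift along the tool's x, y, z in cm, then the turn about the tool's z in rad. In form: [[claw, [tx, ty, tz], turn], ...]. A call has 1 to 12 rows; each row shifts and turns the commanded pose from where the row before left it, along the tool's axes as they then stand; what a row does not reach is not made up. A row lasts 1/12 s, in which the tool goes at most 41.7 mm and 7.16 degrees, less where a joint would pass 70% of its speed; a pose out of reach is approached as far as the arm can. A call with a gripper value outside its range is refused whole. The fingers move at their own pace and stop on an object; "force" is the grip in N (left out, the last holds). Time passes only in rows, so rows that do not move let the fingers close. It gives the time, the measured TCP pose, the force, the opening and the grip force at its end, in the units of the state.
- get_obs(): the state, without advancing time (a new reading comes with each control period).
- get_image(name): name is "scene" or "side" or "wrist"; returns (picture, depth): 400x640x3 uint8, red, green, blue; 400x640 float32, m along the optical axis (not along the pixel's ray), 0 where there is no reading.
- camera_params(name): a dict with "fx", "fy", "cx", "cy" (pixels), "extrinsics" (4x4, takes a point from camera to world coordinates); the wrist camera has in their place "T_tool_cam" (4x4, takes a point from camera to tool coordinates, whose origin is the TCP and whose axes are the flange's). Camera axes: x right, y down, z forward; pixel columns grow to the right and rows downward; lengths in m; the calibration is good to about 2 mm. A picture is of the moment at which its call begins: read the wrist's pose just before it. camera_params takes no time and is no camera call.
- sign_off(): hands the job in; it is judged then, once.
The state is a dict: "time": time; "joint_pos": joint angles; "qd": joint speeds; "joint_torque": joint torques, N m; "tool_pos": TCP position; "tool_rot": TCP orientation; "ft_force": force on the tool from outside, world axes, zero at the start; "wrist_torque": the same for the moment, N m; "grip_width": finger opening in m; "finger_force": force on a finger pad.
Only numpy, scipy, OpenCV 4.12 (cv2) and the standard library are available. Lean on these libraries where they do the work, as an engineer would, in place of code of your own. Each camera call takes 0.05 s, during which the arm holds its last target. There are 200 camera calls.

## Task

Coarsely chop the cheese in pulse mode: put both chunks of hard cheese from the board into the bowl of the mini chopper, then set the lid on with its grip bar in line with the white marks so that it drops in flush, and twist it clockwise against its spring until the bar points at the amber pulse marks, half way to the red ones, without letting it click into the lock. The lid springs back if it is let go, so finish while still gripping it and holding it at amber; leave everything else where it stands.

Things in the scene. Friction and masses are not known exactly. Their poses are not given: they have to be found in the camera images.
- chopper: cordless mini chopper on suction feet, does not move: cream motor foot, round black collar 129 mm across, rim 128 mm above the worktop, open steel bowl inside (mouth 84 mm across, floor 50 mm above the worktop, small blade, hub 16 mm high in the middle). Origin: centre of its underside; z up
- chopper_mouth (a point): centre of the chopper's mouth, on its axis at rim height (128 mm above the worktop). The rim is a bayonet flange 6 mm thick with two slots through it, each 26 degrees wide and reaching out to 51 mm from the axis, along the chopper's +x and -x
- white_mark (a point): white mark on the collar, 59 mm from the axis, at the slot on the chopper's +x side. Coloured marks show outside the lid, the same on the near and the far side: white at the slots, amber (pulse) 32 degrees clockwise of white seen from above, red (lock) 65 degrees clockwise of white
- amber_mark (a point): amber mark on the collar, 32 degrees clockwise (seen from above) of white_mark; another lies across the axis from it
- lid: off-white round lid, 107 mm across, 57 mm high in all, about 140 g, lying right way up on the worktop. Origin: centre of its underside (bottom of the plug); z up. Plug 79 mm across, 14 mm deep, foot chamfered; two lugs 16 degrees wide stand out from its foot to 48 mm from the axis along +x and -x. The cap lands on the collar: fully seated, the lid's origin is 114 mm above the chopper's
- lid_bar (a point): middle of the lid's black grip bar, 41 mm above the lid's origin. The bar lies along the lid's x axis over the lugs: 72 mm long, 16 mm wide, 25 to 57 mm above the lid's origin, white line on top, black pointers at both ends; either way round fits. In line with the slots (5 degrees slack) the lid drops in, then turns clockwise seen from above, lugs under the flange
- pulse_ring (a joint): sprung switch ring in the collar, rad; 0 at rest, grows as the lid's lugs push it clockwise. From the white marks the lid turns freely 0.21 rad, then takes the ring along (0.1 N m at 0, 0.25 at 0.35), so the ring reads the lid's twist less 0.21. Bar on amber: 0.35. From about 0.55 the lugs climb the lock catches (much stiffer); on red, about 0.87, they click in
- cheese_a: pale yellow chunk of hard cheese with a brown rind on one end, 33 x 22 x 18 mm (x, y, z), 16 g, lying on the board. Its sides at +y and -y are flat and upright, its top slopes down to one end. Origin: its middle, 9 mm above the board; x is the long side
- cheese_b: second chunk of hard cheese, of the same size; origin and axes likewise
- board: wooden chopping board, 210 x 300 x 22 mm, does not move; origin: centre of its underside. The board stands to one side of the chopper and the lid lies on the other side, either way round
- cheese_wedge: large cheese wedge on the board, 45 x 107 x 40 mm, stays there; origin: under its middle
- butter_dish: white butter dish, 106 x 150 x 56 mm; bystander, origin under its centre
- butter_lid: wooden lid on the butter dish; bystander
- salt_shaker: glass salt shaker, 44 mm across, 90 mm high; bystander, origin under its centre
- tomato: tomato, 64 mm across; bystander, origin under its centre
- onion: onion, 62 mm across; bystander, origin under its centre

How it is judged:
By the outcome, as a careful person would: the job done as asked, in the order asked, and still so for the second after the job is handed in, while the arm keeps its last pose, push and grip.
It also fails if it takes over 72 s, if anything falls off the work surface, if the arm or the gripper's body presses on something with over 40 N, if the wrist force passes 120 N, or if a joint passes its speed limit or range.

## Working session

There is one attempt and no reset: what is moved stays moved. The work goes in short steps, Python scripts to look and compute and a tool call to move; the robot and the scene stay as the last step left them, time stands still between calls to the robot, and variables do not carry over. Pictures are saved under pics/ and viewed, at most 11 in all, crops included, and the job is handed in when it is done.

Besides the shell and the picture viewer there is one more tool, called after "Emit:" by a JSON object that holds its "op" and its "data", one argument or row to a line. apply_moves: Moves the arm, as the interface text tells. Its arguments: {"type":"object","properties":{"steps":{"type":"array","items":{"type":"array"}},"force":{"type":"number"}},"required":["steps"]}

```bash
ls; mkdir -p pics
cat > h.py <<'E'
import numpy as np, cv2
from scipy.spatial.transform import Rotation as R
from workcell import *
def cam(name,obs=None):
    p=camera_params(name)
    if 'extrinsics' in p: T=np.array(p['extrinsics'])
    else:
        o=obs or get_obs(); W=np.eye(4); W[:3,:3]=R.from_rotvec(o['tool_rot']).as_matrix(); W[:3,3]=o['tool_pos']
        T=W@np.array(p['T_tool_cam'])
    return p,T
def cloud(name):
    p,T=cam(name); im,d=get_image(name)
    v,u=np.mgrid[:400,:640]
    P=np.stack([(u-p['cx'])/p['fx']*d,(v-p['cy'])/p['fy']*d,d],-1)@T[:3,:3].T+T[:3,3]
    P[d==0]=np.nan
    return im,P
def ray(p,T,u,v,z):
    r=T[:3,:3]@np.array([(u-p['cx'])/p['fx'],(v-p['cy'])/p['fy'],1]); return T[:3,3]+r*(z-T[2,3])/r[2]
E
python3 - <<'E'
from h import *
o=get_obs(); print({k:np.round(v,3) for k,v in o.items()}); print(tip_reach)
print(camera_params('wrist'))
for n in('scene','side'):
    im,P=cloud(n); np.savez(f'{n}.npz',im=im,P=P); cv2.imwrite(f'pics/{n}0.png',im[...,::-1]); print(cam(n)[1].round(3))
E
```

```text
pics
{'time': np.float64(0.0), 'joint_pos': array([-1.349,  0.261, -0.139,  1.173,  0.   ,  1.571]), 'qd': array([-0.001,  0.002, -0.001,  0.001,  0.001, -0.001]), 'joint_torque': array([ 1.0000e-03, -4.0567e+01,  2.5392e+01,  1.9000e-02,  0.0000e+00,
        0.0000e+00]), 'tool_pos': array([ 0.115, -0.512,  0.255]), 'tool_rot': array([-3.12 , -0.347,  0.   ]), 'ft_force': array([-0.01 , -1.12 , -0.009]), 'wrist_torque': array([-0.005,  0.002, -0.016]), 'finger_force': np.float64(0.0), 'grip_width': np.float64(0.086)}
0.025
{'fx': 325.9642955141404, 'fy': 325.9642955141404, 'cx': 327.04781278126245, 'cy': 204.99200914586118, 'T_tool_cam': array([[ 2.66388603e-04, -9.52348423e-01, -3.05012148e-01,
         7.95429234e-02],
       [ 9.99999950e-01,  3.05528451e-04, -8.05900643e-05,
         5.84468583e-04],
       [ 1.69939710e-04, -3.05012111e-01,  9.52348457e-01,
        -1.18039358e-01],
       [ 0.00000000e+00,  0.00000000e+00,  0.00000000e+00,
         1.00000000e+00]])}
[[ 0.512 -0.358  0.781 -0.379]
 [-0.858 -0.186  0.478 -0.543]
 [-0.026 -0.915 -0.403  0.595]
 [ 0.     0.     0.     1.   ]]
[[ 0.846 -0.246  0.473  0.046]
 [-0.533 -0.397  0.747 -0.869]
 [ 0.004 -0.884 -0.467  0.69 ]
 [ 0.     0.     0.     1.   ]]
```

View pics/scene0.png

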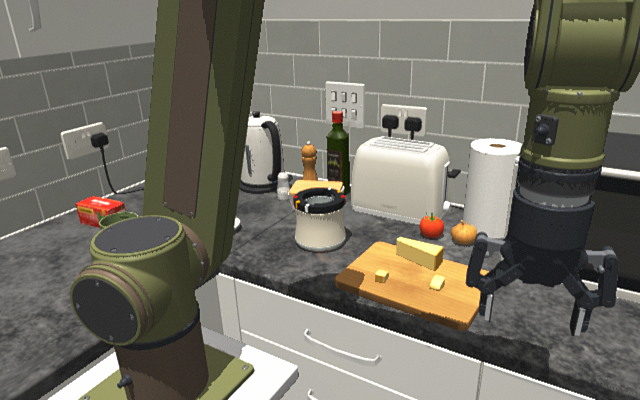

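View pics/side0.png

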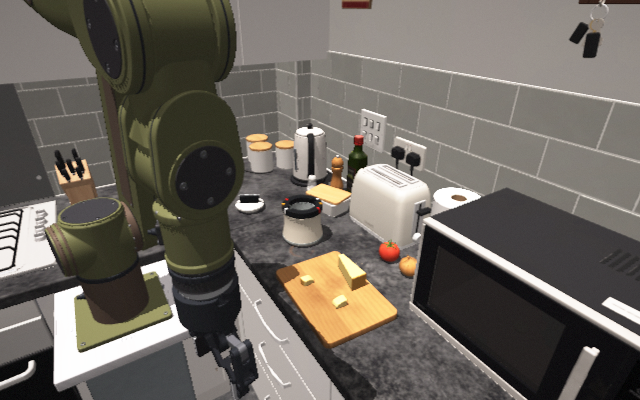

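Scene view: the chopper is at about (320,215), the board with chunks at (381,276) and (437,283), and the lid is hidden behind the arm near (230,225). Side view: the lid is at (250,203), the chopper collar at (302,208), and the chunks at (307,281) and (340,301).

```bash
cat > m.py <<'E'
from h import *
for n,rois in (('scene',[(365,265,395,290,'c1'),(425,272,450,296,'c2'),(285,180,355,220,'collar')]),('side',[(297,272,318,290,'c1'),(328,290,352,312,'c2'),(225,185,272,222,'lid'),(275,190,330,225,'collar')])):
    d=np.load(n+'.npz'); im,P=d['im'],d['P']
    hsv=cv2.cvtColor(im,cv2.COLOR_RGB2HSV)
    for a,b,c,e,t in rois:
        p=P[b:e,a:c].reshape(-1,3); h=hsv[b:e,a:c].reshape(-1,3); z=p[:,2]
        if t[0]=='c' and len(t)==2: m=(z>.029)&(z<.06)
        elif t=='lid': m=(z>.012)&(z<.08)
        else: m=(z>.115)&(z<.16)
        q=p[m]; print(n,t,m.sum(),q.mean(0).round(3),q.min(0).round(3),q.max(0).round(3),np.median(q,0).round(3))
        if t=='lid':
            k=m&(h[:,2]<70); q=p[k]; print(' bar',k.sum(),q.mean(0).round(3),q.min(0).round(3),q.max(0).round(3))
        if t=='collar':
            for nm,kk in (('red',((h[:,0]<8)|(h[:,0]>172))&(h[:,1]>130)&(h[:,2]>90)),('amber',(h[:,0]>12)&(h[:,0]<28)&(h[:,1]>150)&(h[:,2]>120)),('white',(h[:,1]<50)&(h[:,2]>170))):
                q=p[m&kk]; print(' ',nm,len(q),q.round(3)[:12].tolist())
            q=p[m&(h[:,2]<90)&(z<.135)]
            A=np.c_[2*q[:,:2],np.ones(len(q))]; s=np.linalg.lstsq(A,(q[:,:2]**2).sum(1),rcond=None)[0]; print(' circ',s[:2],np.sqrt(s[2]+s[0]**2+s[1]**2))
E
python3 m.py
python3 -c "
import cv2
a=cv2.imread('pics/side0.png');b=cv2.imread('pics/scene0.png')
x=cv2.resize(a[180:320,220:400],None,fx=4,fy=4,interpolation=2)[:300*2,:720]
cv2.imwrite('pics/crop1.png',x)"
```

```text
scene c1 108 [ 0.433 -0.188  0.036] [ 0.422 -0.198  0.029] [ 0.454 -0.175  0.042] [ 0.43  -0.189  0.037]
scene c2 141 [ 0.465 -0.302  0.036] [ 0.449 -0.313  0.029] [ 0.483 -0.289  0.042] [ 0.463 -0.302  0.037]
scene collar 797 [0.548 0.036 0.125] [ 0.491 -0.022  0.115] [0.623 0.109 0.131] [0.541 0.033 0.127]
  red 22 [[0.532, 0.1, 0.129], [0.536, 0.099, 0.128], [0.538, 0.098, 0.127], [0.589, -0.005, 0.128], [0.587, -0.008, 0.129], [0.586, -0.012, 0.131], [0.53, 0.098, 0.128], [0.53, 0.095, 0.128], [0.529, 0.092, 0.129], [0.531, 0.09, 0.129], [0.583, -0.008, 0.128], [0.586, -0.009, 0.128]]
  amber 24 [[0.617, 0.02, 0.127], [0.613, 0.014, 0.13], [0.609, 0.018, 0.127], [0.607, 0.014, 0.129], [0.611, 0.014, 0.127], [0.609, 0.009, 0.129], [0.601, 0.014, 0.128], [0.602, 0.011, 0.129], [0.603, 0.009, 0.129], [0.605, 0.007, 0.128], [0.512, 0.077, 0.128], [0.514, 0.076, 0.127]]
  white 20 [[0.62, 0.048, 0.129], [0.615, 0.049, 0.128], [0.616, 0.046, 0.128], [0.623, 0.047, 0.126], [0.61, 0.043, 0.128], [0.498, 0.042, 0.13], [0.504, 0.043, 0.127], [0.5, 0.038, 0.13], [0.496, 0.041, 0.128], [0.49
[... 650 characters left out ...]
129], [0.53, 0.093, 0.13], [0.533, 0.091, 0.13], [0.539, 0.096, 0.127], [0.529, 0.09, 0.128], [0.53, 0.086, 0.13], [0.585, -0.004, 0.13], [0.588, -0.005, 0.129], [0.591, -0.007, 0.13], [0.585, -0.011, 0.13]]
  amber 10 [[0.61, 0.017, 0.131], [0.613, 0.016, 0.131], [0.509, 0.074, 0.13], [0.513, 0.074, 0.129], [0.609, 0.016, 0.128], [0.61, 0.011, 0.13], [0.613, 0.01, 0.13], [0.504, 0.071, 0.129], [0.507, 0.07, 0.129], [0.509, 0.068, 0.129]]
  white 9 [[0.617, 0.048, 0.13], [0.62, 0.045, 0.13], [0.623, 0.044, 0.13], [0.617, 0.041, 0.13], [0.5, 0.042, 0.129], [0.502, 0.039, 0.13], [0.504, 0.037, 0.13], [0.497, 0.038, 0.129], [0.499, 0.034, 0.13]]
 circ [0.55793863 0.03698232] 0.05491227635830425
```

View pics/crop1.png

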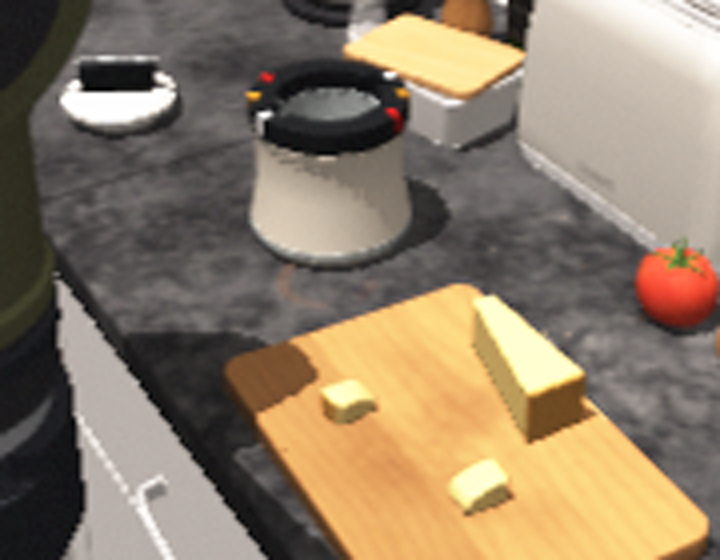

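The crop shows the marks clearly, with white at (263,122) and (390,76), amber at (253,97) and (402,93), and red next to them clockwise. The bar on the lid runs roughly left to right. The chopper axis comes out at about (0.559, 0.043) and white at about 2°. Next I hover over the chunks for a close look.

Emit:
{"op": "apply_moves", "data": {
  "steps": [
    [8.5,[3.5,-1.7,0.3],0],
    [8.5,[3.5,-1.7,0.3],0],
    [8.5,[3.5,-1.7,0.3],0],
    [8.5,[3.5,-1.7,0.3],0],
    [8.5,[3.5,-1.7,0.3],0],
    [8.5,[3.5,-1.7,0.3],0],
    [8.5,[3.5,-1.7,0.3],0],
    [8.5,[3.5,-1.7,0.3],0],
    [8.5,[3.5,-1.7,0.3],0],
    [8.5,[3.5,-1.7,0.3],0],
    [8.5,[3.5,-1.7,0.3],0.11],
    [8.5,[0,0,0],0.11]
  ],
  "force": 30
}}

```text
time: 1.1
tool_pos: [0.4546, -0.2409, 0.2223]
tool_rot: [-3.139, -0.006, -0.004]
ft_force: [-0.3, 0.1, 0.0]
grip_width: 0.085
finger_force: 0.0
```

```bash
cat > c.py <<'E'
from h import *
import sys
im,P=cloud('wrist'); cv2.imwrite(f'pics/w{sys.argv[1]}.png',im[...,::-1]); np.savez('w.npz',im=im,P=P)
o=get_obs(); x=R.from_rotvec(o['tool_rot']).as_matrix(); print(o['time'],o['tool_pos'].round(4),x[:,0].round(3),np.degrees(np.arctan2(x[1,0],x[0,0])).round(2))
m=((P[...,2]>.028)&(P[...,2]<.05)).astype(np.uint8)
n,l,s,c=cv2.connectedComponentsWithStats(m)
for i in range(1,n):
    if s[i,4]<100: continue
    q=P[l==i]; t=q[q[:,2]>.032]; 
    r=cv2.minAreaRect((q[:,:2]*1000).astype(np.float32)); print('px',c[i].round(),s[i,4],'rect mm',np.round(r[0],1),np.round(r[1],1),round(r[2],1),'zmax',np.nanmax(q[:,2]).round(4))
E
python3 c.py 1
```

```text
1.15 [ 0.4522 -0.2425  0.2224] [ 1.    -0.001 -0.   ] -0.07
px [60. 72.] 3251 rect mm [547.6   2.3] [ 49.1 123.4] 69.8 zmax 0.05
px [392. 170.] 808 rect mm [ 470.1 -302.1] [22.2 33.2] 85.9 zmax 0.0421
px [272. 198.] 824 rect mm [ 443.3 -187.2] [33.4 22.4] 4.1 zmax 0.0421
```

View pics/w1.png

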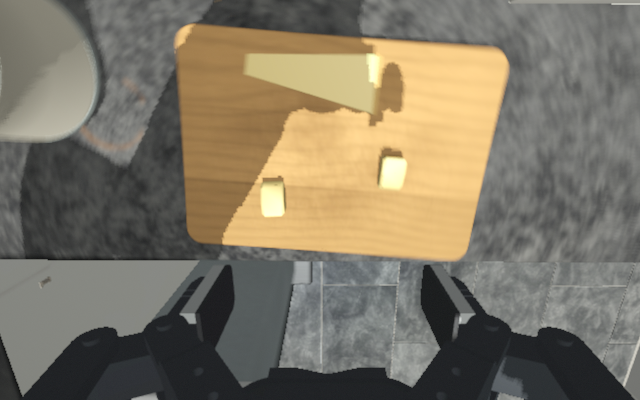

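The wrist view shows chunk 1 at px (272,198) and chunk 2 at px (392,170). Both are clear of the wedge and their rectangles match 33 x 22 mm. Chunk 2 comes first: it is at (0.470, −0.302), with its long axis at −4°.

Emit:
{"op": "apply_moves", "data": {
  "steps": [
    [5,[0.9,3.0,0],0.035],
    [5,[0.9,3.0,2.0],0.035],
    [5,[0,0,3.5],0],
    [5,[0,0,3.5],0],
    [5,[0,0,3.5],0],
    [5,[0,0,3.0],0],
    [5,[0,0,1.0],0],
    [5,[0,0,0.7],0],
    [5,[0,0,0],0],
    [5,[0,0,0],0]
  ],
  "force": 30
}}

```text
time: 1.98
tool_pos: [0.4677, -0.3061, 0.0526]
tool_rot: [3.139, -0.107, 0.003]
ft_force: [-0.1, 0.6, 0.5]
grip_width: 0.05
finger_force: 0.0
```

Emit:
{"op": "apply_moves", "data": {
  "steps": [
    [5,[0.2,-0.4,0.2],0],
    [5,[0,0,0],0],
    [1,[0,0,0],0],
    [1,[0,0,0],0],
    [1,[0,0,0],0],
    [1,[0,0,0],0]
  ]
}}

```text
time: 2.48
tool_pos: [0.4699, -0.3017, 0.0502]
tool_rot: [3.139, -0.107, 0.002]
ft_force: [-0.4, 1.1, 5.8]
grip_width: 0.0214
finger_force: 30.3
```

Emit:
{"op": "apply_moves", "data": {
  "steps": [
    [1,[0,0,-3.9],0],
    [1,[0,0,-3.9],0],
    [1,[0,0,-3.9],0],
    [1,[0.81,-3.88,-1.2],0],
    [1,[0.81,-3.88,-1.2],0],
    [1,[0.81,-3.88,-1.2],0],
    [1,[0.81,-3.88,0],0],
    [1,[0.81,-3.88,0],0],
    [1,[0.81,-3.88,0],0],
    [1,[0.81,-3.88,0],0],
    [1,[0.81,-3.88,0],0],
    [1,[0.81,-3.88,0],0]
  ]
}}

```text
time: 3.48
tool_pos: [0.5634, 0.0062, 0.2028]
tool_rot: [-3.109, 0.008, 0.002]
ft_force: [-0.0, -1.0, -0.7]
grip_width: 0.021
finger_force: 29.7
```

Emit:
{"op": "apply_moves", "data": {
  "steps": [
    [1,[0,0,0],0],
    [1,[0,0,0],0]
  ]
}}

```text
time: 3.65
tool_pos: [0.5635, 0.0046, 0.2026]
tool_rot: [-3.11, 0.011, 0.001]
ft_force: [-0.6, -0.3, 0.5]
grip_width: 0.0209
finger_force: 29.7
```

```bash
cat > chop.py <<'E'
from h import *
import sys
im,P=cloud('wrist'); cv2.imwrite(f'pics/w{sys.argv[1]}.png',im[...,::-1])
o=get_obs(); print(o['time'],o['tool_pos'].round(4),o['grip_width'].round(4))
h=cv2.cvtColor(im,cv2.COLOR_RGB2HSV).astype(int); z=P[...,2]; p,T=cam('wrist')
near=(abs(z-.128)<.015)&(np.hypot(P[...,0]-.558,P[...,1]-.043)<.075)&(np.hypot(P[...,0]-.558,P[...,1]-.043)>.048)
H,S,V=h[...,0],h[...,1],h[...,2]
for nm,k in (('red',((H<8)|(H>172))&(S>130)&(V>80)),('amber',(H>12)&(H<30)&(S>140)&(V>100)),('white',(S<60)&(V>150))):
    n,l,s,c=cv2.connectedComponentsWithStats((k&near).astype(np.uint8))
    for i in range(1,n):
        if s[i,4]>8: 
            w=ray(p,T,*c[i],.128); d=w[:2]-[.558,.043]; print(nm,s[i,4],c[i].round(),w.round(4),'r',np.hypot(*d).round(4),'ang',np.degrees(np.arctan2(d[1],d[0])).round(1))
E
python3 chop.py 2
```

```text
Traceback (most recent call last):
  File "chop.py", line 4, in <module>
    o=get_obs(); print(o['time'],o['tool_pos'].round(4),o['grip_width'].round(4))
                                                        ^^^^^^^^^^^^^^^^^^^^^
AttributeError: 'float' object has no attribute 'round'
```

View pics/w2.png

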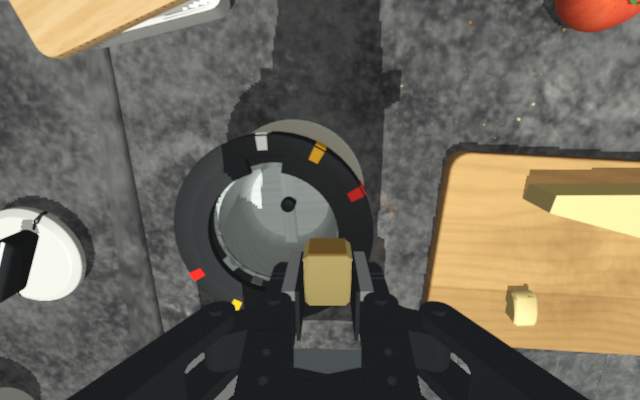

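```bash
sed -i "s/o\['grip_width'\].round(4)/round(o['grip_width'],4),o['joint_pos'].round(3),o['tool_rot'].round(4)/" chop.py; python3 chop.py 2b
```

```text
3.75 [0.5628 0.0033 0.2027] 0.0211 [-0.011  0.352 -0.147  1.073  0.031  3.141] [-3.1102e+00  1.4900e-02  2.2000e-03]
red 205 [355. 192.] [ 0.589 -0.012  0.128] r 0.0631 ang -60.6
red 128 [196. 273.] [0.5324 0.0943 0.128 ] r 0.0573 ang 116.5
amber 233 [315. 152.] [0.6138 0.0118 0.128 ] r 0.0639 ang -29.2
amber 64 [236. 303.] [0.5094 0.0693 0.128 ] r 0.0553 ang 151.5
white 19 [259. 132.] [0.6254 0.0443 0.128 ] r 0.0674 ang 1.1
white 143 [259. 141.] [0.6199 0.0447 0.128 ] r 0.0619 ang 1.6
```

Joint 6 is at its limit, since yaw must stay at or above q1. The view shows the chunk held and the collar marks. I turn the other way to clear it.

Emit:
{"op": "apply_moves", "data": {
  "steps": [
    [1,[0,0,0],-0.12],
    [1,[0,0,0],-0.12],
    [1,[0,0,0],-0.12],
    [1,[0,0,0],-0.12],
    [1,[0,0,0],0]
  ]
}}

```text
time: 4.17
tool_pos: [0.5628, 0.0025, 0.203]
tool_rot: [-3.025, -0.725, -0.01]
ft_force: [-1.2, 0.5, -0.1]
grip_width: 0.0211
finger_force: 29.6
```

The command has picked up a tilt of about 1.7° from that limit, which I will take out at the opposite joint limit later. First I drop this chunk.

Emit:
{"op": "apply_moves", "data": {
  "steps": [
    [1,[0.7,-1.75,0],0],
    [1,[0.75,-1.75,0],0],
    [1,[0,0,0],0],
    [1,[0,0,2.5],0],
    [1,[0,0,2.5],0],
    [1,[0,0,2.0],0],
    [1,[0,0,0],0]
  ]
}}

```text
time: 4.75
tool_pos: [0.557, 0.0427, 0.1303]
tool_rot: [-3.025, -0.72, 0.001]
ft_force: [-0.7, 0.2, -0.5]
grip_width: 0.0213
finger_force: 29.7
```

Emit:
{"op": "apply_moves", "data": {
  "steps": [
    [3.6,[0,0,0],0],
    [3.6,[0,0,0],0],
    [3.6,[0,0,0],0],
    [3.6,[0,0,-3],0],
    [3.6,[0,0,-3],0],
    [3.6,[0,0,-3],0],
    [3.6,[0,0,0],-0.124],
    [3.6,[0,0,0],-0.124],
    [3.6,[0,0,0],-0.124],
    [3.6,[0,0,0],-0.124],
    [3.6,[0,0,0],-0.124],
    [3.6,[0,0,0],-0.124]
  ]
}}

```text
time: 5.75
tool_pos: [0.5614, 0.0409, 0.226]
tool_rot: [-2.554, -1.786, -0.033]
ft_force: [0.0, -0.4, -0.3]
grip_width: 0.036
finger_force: 0.0
```

Emit:
{"op": "apply_moves", "data": {
  "steps": [
    [5,[0,0,0],-0.124],
    [5,[0,0,0],-0.124],
    [5,[0,0,0],-0.124],
    [5,[0,0,0],-0.124],
    [5,[0,0,0],-0.124],
    [5,[0,0,0],-0.124],
    [5,[0,0,0],-0.124],
    [5,[0,0,0],-0.124],
    [5,[0,0,0],-0.124],
    [5,[0,0,0],-0.124],
    [5,[0,0,0],-0.124],
    [5,[0,0,0],-0.124]
  ]
}}

```text
time: 6.75
tool_pos: [0.5613, 0.0409, 0.226]
tool_rot: [-0.674, -3.064, -0.05]
ft_force: [-0.2, 0.6, 0.7]
grip_width: 0.05
finger_force: 0.0
```

Emit:
{"op": "apply_moves", "data": {
  "steps": [
    [5,[0,0,0],-0.124],
    [5,[0,0,0],-0.124],
    [5,[0,0,0],-0.124],
    [5,[0,0,0],-0.124],
    [5,[0,0,0],-0.124],
    [5,[0,0,0],-0.124],
    [5,[0,0,0],-0.124],
    [5,[0,0,0],-0.124],
    [5,[0,0,0],0]
  ]
}}

```text
time: 7.5
tool_pos: [0.5613, 0.0409, 0.2258]
tool_rot: [-0.857, 3.01, 0.047]
ft_force: [0.5, 0.7, 0.2]
grip_width: 0.0501
finger_force: 0.0
```

```bash
cat > st.py <<'E'
from h import *
import sys
o=get_obs(); M=R.from_rotvec(o['tool_rot']).as_matrix(); print(round(o['time'],2),o['tool_pos'].round(4),'yaw',np.degrees(np.arctan2(M[1,0],M[0,0])).round(2),'z',M[:,2].round(4),'q',o['joint_pos'].round(3),'F',o['ft_force'].round(1),o['wrist_torque'].round(2),round(o['grip_width'],4))
E
python3 st.py; python3 chop.py 3
```

```text
7.5 [0.5613 0.0409 0.2258] yaw -148.22 z [ 0.0027  0.0321 -0.9995] q [ 0.056  0.335 -0.111  1.12   0.032 -0.499] F [0.5 0.7 0.2] [-0.02 -0.02 -0.01] 0.0501
7.55 [0.5612 0.0409 0.2257] 0.0502 [ 0.056  0.335 -0.111  1.12   0.032 -0.494] [-0.8508  3.0123  0.0473]
red 140 [240. 209.] [ 0.5887 -0.0108  0.128 ] r 0.0619 ang -60.3
red 139 [411. 218.] [0.533  0.0954 0.128 ] r 0.0581 ang 115.5
amber 157 [404. 172.] [0.5083 0.0717 0.128 ] r 0.0574 ang 150.0
amber 112 [255. 252.] [0.6128 0.0127 0.128 ] r 0.0626 ang -28.9
white 139 [371. 137.] [0.5007 0.0394 0.128 ] r 0.0574 ang -176.4
white 85 [288. 279.] [0.6206 0.0449 0.128 ] r 0.0626 ang 1.7
```

Chopper axis (0.5607, 0.0422), white at +2.6°; all three mark pairs agree, at radius 60 mm. Next I use the −π limit of joint 6 to cancel the tilt.

Emit:
{"op": "apply_moves", "data": {
  "steps": [
    [5,[0,0,0],-0.124],
    [5,[0,0,0],-0.124],
    [5,[0,0,0],-0.124],
    [5,[0,0,0],-0.124],
    [5,[0,0,0],-0.124],
    [5,[0,0,0],-0.124],
    [5,[0,0,0],-0.124],
    [5,[0,0,0],-0.124],
    [5,[0,0,0],-0.124],
    [5,[0,0,0],-0.124],
    [5,[0,0,0],-0.124],
    [5,[0,0,0],-0.124]
  ]
}}

```text
time: 8.55
tool_pos: [0.5609, 0.0409, 0.2251]
tool_rot: [-2.656, 1.624, 0.024]
ft_force: [-0.1, 0.0, 1.0]
grip_width: 0.0497
finger_force: 0.0
```

Emit:
{"op": "apply_moves", "data": {
  "steps": [
    [5,[0,0,0],-0.124],
    [5,[0,0,0],-0.124],
    [5,[0,0,0],-0.124],
    [5,[0,0,0],-0.124],
    [5,[0,0,0],-0.124],
    [5,[0,0,0],-0.124],
    [5,[0,0,0],-0.124],
    [5,[0,0,0],-0.124],
    [5,[0,0,0],-0.124],
    [5,[0,0,0],-0.124],
    [5,[0,0,0],0]
  ]
}}

```text
time: 9.47
tool_pos: [0.5583, 0.0656, 0.2251]
tool_rot: [-3.122, -0.164, -0.008]
ft_force: [0.3, -0.1, -1.1]
grip_width: 0.0501
finger_force: 0.0
```

```bash
python3 st.py
```

```text
9.47 [0.5583 0.0656 0.2251] yaw 6.01 z [ 0.0041  0.0153 -0.9999] q [ 0.109  0.334 -0.115  1.117  0.015 -3.137] F [ 0.3 -0.1 -1.1] [0.01 0.04 0.01] 0.0501
```

Emit:
{"op": "apply_moves", "data": {
  "steps": [
    [5,[0,0,0],-0.08],
    [5,[0,0,0],0]
  ]
}}

```text
time: 9.63
tool_pos: [0.5548, 0.0867, 0.2249]
tool_rot: [3.13, 0.239, 0.01]
ft_force: [0.6, -0.8, 0.5]
grip_width: 0.0502
finger_force: 0.0
```

```bash
python3 st.py
```

```text
9.63 [0.5548 0.0867 0.2249] yaw 8.74 z [ 0.0065 -0.0023 -1.    ] q [ 1.570e-01  3.330e-01 -1.170e-01  1.115e+00 -3.000e-03 -3.137e+00] F [ 0.6 -0.8  0.5] [ 0.02 -0.   -0.01] 0.0502
```

Emit:
{"op": "apply_moves", "data": {
  "steps": [
    [5,[0,0,0],0.124],
    [5,[0,0,0],0.124],
    [5,[0,0,0],0.124],
    [5,[0,0,0],0.124],
    [5,[0,0,0],0.124],
    [5,[0,0,0],0.124],
    [5,[0,0,0],0.124],
    [5,[0,0,0],0.124],
    [5,[0,0,0],0.124],
    [5,[0,0,0],0.124],
    [5,[0,0,0],0.124],
    [5,[0,0,0],0.124]
  ]
}}

```text
time: 10.63
tool_pos: [0.5552, 0.0839, 0.2248]
tool_rot: [-2.456, 1.957, -0.012]
ft_force: [1.0, 0.6, -0.6]
grip_width: 0.0499
finger_force: 0.0
```

Emit:
{"op": "apply_moves", "data": {
  "steps": [
    [5,[0,0,0],0.124],
    [5,[0,0,0],0.124],
    [5,[0,0,0],0.124],
    [5,[0,0,0],0.124],
    [5,[0,0,0],0.124],
    [5,[0,0,0],0.124],
    [5,[0,0,0],0.124],
    [5,[0,0,0],0.124],
    [5,[0,0,0],0.124],
    [5,[0,0,0],0.124],
    [5,[0,0,0],0.124],
    [5,[0,0,0],0.124]
  ]
}}

```text
time: 11.63
tool_pos: [0.5552, 0.0839, 0.2248]
tool_rot: [-0.481, 3.099, -0.008]
ft_force: [-0.4, 0.1, 0.4]
grip_width: 0.0502
finger_force: 0.0
```

Emit:
{"op": "apply_moves", "data": {
  "steps": [
    [5,[0,0,0],0.124],
    [5,[0,0,0],0.124],
    [5,[0,0,0],0]
  ]
}}

```text
time: 11.88
tool_pos: [0.5552, 0.0839, 0.2248]
tool_rot: [-0.102, 3.134, -0.006]
ft_force: [-0.6, -0.4, -0.0]
grip_width: 0.0502
finger_force: 0.0
```

```bash
cat >> st.py <<'E'
if len(sys.argv)>2:
    d=np.array([float(a) for a in sys.argv[1:4]])-o['tool_pos']; print('delta in tool cm',(100*M.T@d).round(2))
E
python3 st.py .4433 -.1872 .05
```

```text
11.88 [0.5552 0.0839 0.2248] yaw -176.29 z [ 0.0064 -0.0039 -1.    ] q [ 0.153  0.333 -0.117  1.115 -0.005  0.088] F [-0.6 -0.4 -0. ] [ 0.03 -0.01 -0.04] 0.0502
delta in tool cm [ 13.03 -26.26  17.51]
```

Emit:
{"op": "apply_moves", "data": {
  "steps": [
    [5,[1.63,-3.28,0],0],
    [5,[1.63,-3.28,0],0],
    [5,[1.63,-3.28,0],0],
    [5,[1.63,-3.28,0],0],
    [5,[1.63,-3.28,0],0],
    [5,[1.63,-3.28,0],0],
    [5,[1.63,-3.28,0],0],
    [5,[1.63,-3.28,2],0],
    [5,[0,0,3.5],0],
    [5,[0,0,3.5],0],
    [5,[0,0,3.5],0],
    [5,[0,0,0],0]
  ]
}}

```text
time: 12.88
tool_pos: [0.4391, -0.1858, 0.0947]
tool_rot: [0.109, -3.135, -0.001]
ft_force: [-1.1, 0.3, 0.4]
grip_width: 0.05
finger_force: 0.0
```

```bash
python3 st.py .4433 -.1872 .0505; python3 c.py 4
```

```text
12.88 [ 0.4391 -0.1858  0.0947] yaw -176.01 z [-4.2e-03  2.0e-04 -1.0e+00] q [-0.399  0.315 -0.524  0.736 -0.001 -0.469] F [-1.1  0.3  0.4] [0.03 0.06 0.03] 0.05
delta in tool cm [-0.43 -0.17  4.42]
12.9333 [ 0.4407 -0.1862  0.0974] [-0.998 -0.07   0.002] -175.99
px [326. 238.] 1828 rect mm [ 442.  -186.5] [32.6 22. ] 3.4 zmax 0.042
px [606. 360.] 2614 rect mm [510.2   6.4] [10.1 52.6] 39.3 zmax 0.05
```

Emit:
{"op": "apply_moves", "data": {
  "steps": [
    [5,[-0.2,0,2],0],
    [5,[0,0,2],0],
    [5,[0,0,0.8],0],
    [5,[0,0,0],0],
    [5,[0,0,0],0]
  ]
}}

```text
time: 13.35
tool_pos: [0.447, -0.1873, 0.0531]
tool_rot: [-0.11, 3.133, -0.007]
ft_force: [0.3, 0.3, -0.4]
grip_width: 0.0501
finger_force: 0.0
```

Emit:
{"op": "apply_moves", "data": {
  "steps": [
    [1,[0,0,0],0],
    [1,[0,0,0],0],
    [1,[0,0,0],0],
    [1,[0,0,0],0]
  ]
}}

```text
time: 13.68
tool_pos: [0.4472, -0.1875, 0.0532]
tool_rot: [-0.11, 3.132, -0.008]
ft_force: [-1.4, 0.3, 6.0]
grip_width: 0.0213
finger_force: 29.9
```

```bash
python3 st.py .5607 .0422 .21
```

```text
13.68 [ 0.4472 -0.1875  0.0532] yaw -175.99 z [ 0.0081 -0.005  -1.    ] q [-0.396  0.372 -0.573  0.617 -0.001 -0.466] F [-1.4  0.3  6. ] [0.14 0.16 0.03] 0.0213
delta in tool cm [-13.05  22.03 -15.7 ]
```

Emit:
{"op": "apply_moves", "data": {
  "steps": [
    [1,[0,0,-3.9],0],
    [1,[0,0,-3.9],0],
    [1,[0,0,-3.9],0],
    [1,[0,0,-3.9],0],
    [1,[-1.86,3.15,0],0],
    [1,[-1.86,3.15,0],0],
    [1,[-1.86,3.15,0],0],
    [1,[-1.86,3.15,0],0],
    [1,[-1.86,3.15,0],0],
    [1,[-1.86,3.15,0],0],
    [1,[-1.86,3.15,0],0],
    [1,[0,0,0],0]
  ]
}}

```text
time: 14.68
tool_pos: [0.563, 0.0481, 0.208]
tool_rot: [-0.119, 3.13, -0.002]
ft_force: [0.2, -0.4, 0.0]
grip_width: 0.0209
finger_force: 29.7
```

```bash
python3 chop.py 5; python3 st.py .5607 .0422 .13
```

```text
14.7333 [0.5612 0.0455 0.2077] 0.0212 [ 0.083  0.344 -0.146  1.074 -0.004  0.008] [-0.1171  3.1324 -0.0056]
red 205 [406. 183.] [0.5303 0.0918 0.128 ] r 0.0561 ang 119.6
red 143 [237. 253.] [ 0.5866 -0.0139  0.128 ] r 0.0637 ang -63.3
amber 225 [372. 140.] [0.5059 0.0678 0.128 ] r 0.0577 ang 154.5
amber 19 [266. 286.] [0.6109 0.0062 0.128 ] r 0.0644 ang -34.8
white 30 [320. 115.] [0.4937 0.0354 0.128 ] r 0.0647 ang -173.3
white 167 [319. 125.] [0.4993 0.0356 0.128 ] r 0.0592 ang -172.8
white 96 [316. 299.] [0.6185 0.0415 0.128 ] r 0.0605 ang -1.4
14.73 [0.5612 0.0455 0.2077] yaw -175.72 z [ 0.0071 -0.0033 -1.    ] q [ 0.083  0.344 -0.146  1.074 -0.004  0.008] F [-0.3 -1.4 -0.5] [-0.05  0.04 -0.02] 0.0212
delta in tool cm [ 0.13 -0.3   7.77]
```

View pics/w5.png

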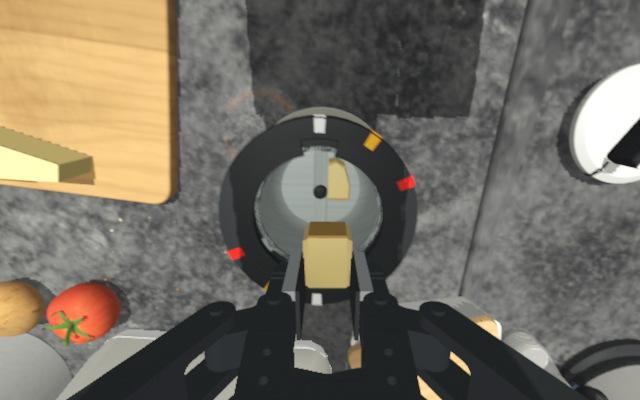

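The bowl holds the first chunk at px (337,178). The second is still in the grip; I lower it slightly to the far side.

Emit:
{"op": "apply_moves", "data": {
  "steps": [
    [1,[-0.4,-0.5,2],0],
    [1,[0,0,3],0],
    [1,[0,0,2.8],0],
    [1,[0,0,0],0]
  ]
}}

```text
time: 15.07
tool_pos: [0.5598, 0.0363, 0.1248]
tool_rot: [0.108, -3.135, 0.008]
ft_force: [-1.9, -1.0, -0.4]
grip_width: 0.0209
finger_force: 29.7
```

Emit:
{"op": "apply_moves", "data": {
  "steps": [
    [3.4,[0,0,0],0],
    [3.4,[0,0,0],0],
    [3.4,[0,0,0],0],
    [3.4,[0,0,-3],0],
    [3.4,[0,0,-3],0],
    [3.4,[0,0,-3],0],
    [5,[0,0,0],0]
  ]
}}

```text
time: 15.65
tool_pos: [0.5684, 0.0381, 0.228]
tool_rot: [-0.109, 3.12, -0.006]
ft_force: [1.1, 0.7, 1.2]
grip_width: 0.0445
finger_force: 0.0
```

```bash
python3 chop.py 6; python3 st.py .484 .312 .2
```

```text
15.7 [0.5674 0.0381 0.2253] 0.0496 [ 6.900e-02  3.370e-01 -1.090e-01  1.108e+00 -4.000e-03 -1.000e-03] [-0.109   3.1232 -0.0059]
red 165 [416. 168.] [0.5308 0.0943 0.128 ] r 0.0581 ang 117.9
red 126 [259. 234.] [ 0.5864 -0.0102  0.128 ] r 0.0603 ang -61.9
amber 176 [385. 128.] [0.5068 0.0707 0.128 ] r 0.0582 ang 151.6
amber 107 [291. 265.] [0.6102 0.0133 0.128 ] r 0.06 ang -29.6
white 22 [337. 105.] [0.4946 0.0387 0.128 ] r 0.0635 ang -176.1
white 135 [337. 114.] [0.5001 0.0388 0.128 ] r 0.058 ang -175.8
white 79 [333. 277.] [0.6175 0.045  0.128 ] r 0.0596 ang 1.9
15.7 [0.5674 0.0381 0.2253] yaw -176.0 z [ 0.0166 -0.0032 -0.9999] q [ 6.900e-02  3.370e-01 -1.090e-01  1.108e+00 -4.000e-03 -1.000e-03] F [0.3 0.6 0. ] [ 0.03 -0.01 -0.  ] 0.0496
delta in tool cm [ 6.45 27.92  2.3 ]
```

View pics/w6.png

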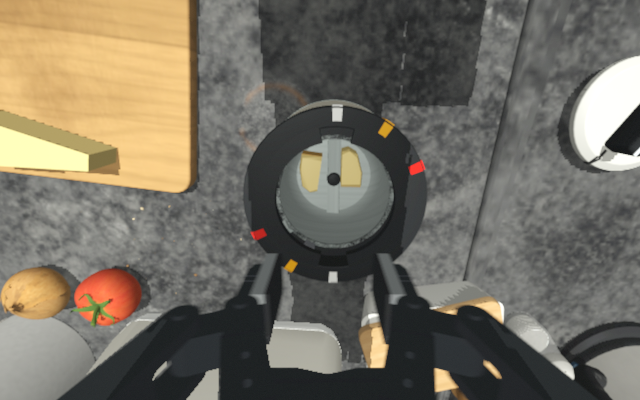

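Both chunks lie in the bowl, seen at px (311,170) and (347,168). Next I move over the lid, visible at right.

Emit:
{"op": "apply_moves", "data": {
  "steps": [
    [8.5,[0.92,3.99,0],0],
    [8.5,[0.92,3.99,0],0],
    [8.5,[0.92,3.99,0],0],
    [8.5,[0.92,3.99,0],0],
    [8.5,[0.92,3.99,0],0],
    [8.5,[0.92,3.99,0],0],
    [8.5,[0.92,3.99,0],0],
    [8.5,[0,0,0],0],
    [8.5,[0,0,0],0],
    [8.5,[0,0,0],0]
  ]
}}

```text
time: 16.53
tool_pos: [0.4801, 0.3119, 0.218]
tool_rot: [-0.111, 3.134, -0.008]
ft_force: [0.1, -0.2, -0.2]
grip_width: 0.0848
finger_force: 0.0
```

```bash
cat > lid.py <<'E'
from h import *
import sys
im,P=cloud('wrist'); cv2.imwrite(f'pics/w{sys.argv[1]}.png',im[...,::-1])
z=P[...,2]; V=im.max(-1); near=np.hypot(P[...,0]-.484,P[...,1]-.312)<.075
for nm,m in (('bartop',near&(z>.051)&(z<.062)),('whiteline',near&(z>.052)&(z<.064)&(V>140)),('cap',near&(z>.012)&(z<.032)&(V>120))):
    m=m.astype(np.uint8); n,l,s,c=cv2.connectedComponentsWithStats(m); i=1+np.argmax(s[1:,4]); q=P[l==i]
    r=cv2.minAreaRect((q[:,:2]*1000).astype(np.float32)); print(nm,s[i,4],c[i].round(),np.round(r[0],1),np.round(r[1],1),round(r[2],1),'z',np.nanmedian(q[:,2]).round(4))
    if nm=='cap':
        k=q[abs(q[:,2]-np.nanmedian(q[:,2]))<.003]; print(cv2.minEnclosingCircle((q[:,:2]*1000).astype(np.float32)))
E
python3 lid.py 7; python3 st.py .484 .312 .2
```

```text
bartop 1360 [340. 198.] [489.3 322.7] [16.3 74.2] 62.1 z 0.057
whiteline 501 [342. 199.] [490.6 325.1] [10.8 74.2] 62.2 z 0.0575
cap 7021 [338. 185.] [489. 323.] [106.4 105.7] 2.3 z 0.026
((488.51300048828125, 322.9820861816406), 53.79386901855469)
16.58 [0.4804 0.3112 0.218 ] yaw -176.03 z [ 0.0055 -0.0045 -1.    ] q [ 0.578  0.357 -0.098  1.113 -0.007  0.509] F [-0.5 -0.1  1.1] [ 0.03 -0.04 -0.  ] 0.0849
delta in tool cm [-0.36  0.06  1.8 ]
```

View pics/w7.png

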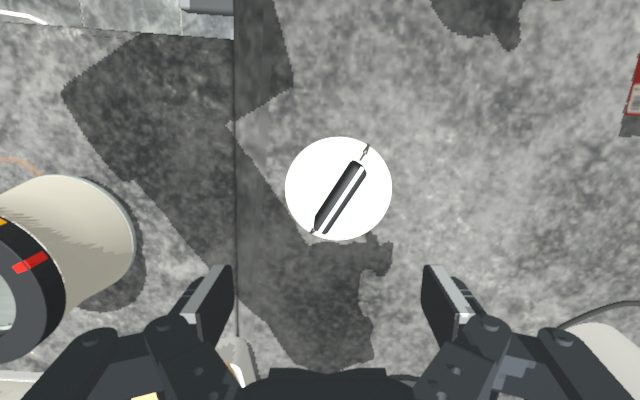

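The lid is centred at px (338,187). The bar runs at 152.1° and measures 74x16 mm at z 0.057. The bar and cap centres agree at (0.489, 0.323). I line up over the bar.

Emit:
{"op": "apply_moves", "data": {
  "steps": [
    [5,[-0.97,1.09,0],0],
    [5,[0,0,2],0.112],
    [5,[0,0,3],0.112],
    [5,[0,0,3],0.111],
    [5,[0,0,0],0.111],
    [5,[0,0,0],0.111],
    [5,[0,0,0],0],
    [5,[0,0,0],0]
  ]
}}

```text
time: 17.25
tool_pos: [0.4904, 0.3219, 0.1381]
tool_rot: [0.755, 3.043, -0.004]
ft_force: [0.1, 0.2, -0.4]
grip_width: 0.05
finger_force: 0.0
```

```bash
python3 lid.py 8; python3 st.py .4893 .3227 .055
```

```text
bartop 2467 [327. 216.] [489.6 322.8] [16.  73.8] 61.6 z 0.057
whiteline 595 [326. 216.] [489.5 322.6] [ 3.4 73.8] 62.0 z 0.0578
cap 12220 [327. 197.] [488.8 323.3] [106.1 105.1] 62.1 z 0.0261
((489.5354919433594, 322.721923828125), 53.6291618347168)
17.3 [0.4905 0.3223 0.1384] yaw 152.13 z [ 0.0061 -0.0036 -1.    ] q [ 0.585  0.433 -0.197  0.938 -0.006  1.071] F [ 0.8 -0.1  0.1] [0.05 0.03 0.  ] 0.0498
delta in tool cm [ 0.18 -0.02  8.34]
```

Emit:
{"op": "apply_moves", "data": {
  "steps": [
    [5,[0.15,0,3],0],
    [5,[0,0,3],0],
    [5,[0,0,1.5],0],
    [5,[0,0,0.8],0],
    [5,[0,0,0],0],
    [5,[0,0,0],0]
  ]
}}

```text
time: 17.8
tool_pos: [0.4893, 0.3237, 0.0556]
tool_rot: [0.755, 3.042, -0.003]
ft_force: [0.1, 0.1, -0.4]
grip_width: 0.0496
finger_force: 0.0
```

```bash
python3 st.py .4895 .3227 .055
```

```text
17.8 [0.4893 0.3237 0.0556] yaw 152.11 z [ 0.0061 -0.0035 -1.    ] q [ 0.588  0.512 -0.308  0.748 -0.006  1.074] F [ 0.1  0.1 -0.4] [-0.01 -0.03 -0.01] 0.0496
delta in tool cm [-0.06 -0.08  0.06]
```

Emit:
{"op": "apply_moves", "data": {
  "steps": [
    [1,[0,0,0],0],
    [1,[0,0,0],0],
    [1,[0,0,0],0],
    [1,[0,0,0],0],
    [1,[0,0,0],0],
    [1,[0,0,0],0]
  ],
  "force": 70
}}

```text
time: 18.3
tool_pos: [0.4899, 0.3244, 0.0565]
tool_rot: [0.756, 3.041, -0.001]
ft_force: [0.4, 0.3, 6.7]
grip_width: 0.0148
finger_force: 70.4
```

```bash
python3 st.py .4895 .3227 .055
```

```text
18.3 [0.4899 0.3244 0.0565] yaw 152.09 z [ 0.0081 -0.0024 -1.    ] q [ 0.588  0.511 -0.307  0.747 -0.006  1.075] F [0.4 0.3 6.7] [-0.17  0.15  0.01] 0.0148
delta in tool cm [-0.04 -0.16  0.15]
```

Emit:
{"op": "apply_moves", "data": {
  "steps": [
    [1,[0,0,-2],0],
    [1,[0,0,-3.5],0],
    [1,[0,0,-3.5],0],
    [1,[0,0,-3.5],0],
    [1,[0,0,-3.5],0],
    [1,[0,0,0],-0.107],
    [1,[0,0,0],-0.107],
    [1,[0,0,0],-0.106],
    [1,[0,0,0],-0.106],
    [1,[0,0,0],-0.106],
    [1,[0,0,0],0],
    [1,[0,0,0],0]
  ]
}}

```text
time: 19.3
tool_pos: [0.4877, 0.3242, 0.2148]
tool_rot: [-0.066, 3.136, -0.007]
ft_force: [0.8, 0.2, -0.5]
grip_width: 0.0145
finger_force: 69.4
```

```bash
python3 st.py .5600 .0425 .215
```

```text
19.3 [0.4877 0.3242 0.2148] yaw -177.58 z [ 0.0051 -0.0042 -1.    ] q [ 0.59   0.381 -0.069  1.118 -0.006  0.548] F [ 0.8  0.2 -0.5] [-0.03 -0.01 -0.04] 0.0145
delta in tool cm [ -6.04 -28.45   0.13]
```

Emit:
{"op": "apply_moves", "data": {
  "steps": [
    [1,[-0.3,-1.6,0],0],
    [1,[-0.7,-3.3,0],0],
    [1,[-0.7,-3.3,0],0],
    [1,[-0.7,-3.3,0],0],
    [1,[-0.7,-3.3,0],0],
    [1,[-0.7,-3.3,0],0],
    [1,[-0.7,-3.3,0],0],
    [1,[-0.7,-3.3,0],0],
    [1,[-0.7,-3.3,0],0],
    [1,[-0.1,-0.4,0],0],
    [1,[0,0,0],0],
    [1,[0,0,0],0]
  ]
}}

```text
time: 20.3
tool_pos: [0.5604, 0.0433, 0.2163]
tool_rot: [-0.067, 3.136, -0.005]
ft_force: [0.3, -0.1, -2.3]
grip_width: 0.0147
finger_force: 69.4
```

```bash
python3 st.py .5600 .0425 .215;python3 chop.py 9
python3 - <<'E'
from h import *
im,P=cloud('wrist'); z=P[...,2]; V=im.max(-1).astype(int)
k=(z>.168)&(z<.19)&(V>110)&(np.hypot(P[...,0]-.56,P[...,1]-.043)<.07); q=P[k]; print('cap',k.sum(),np.median(q,0),cv2.minEnclosingCircle((q[:,:2]*1000).astype(np.float32)))
A=np.c_[q[:,:2],np.ones(len(q))]; print('cap slope',np.linalg.lstsq(A,q[:,2],rcond=None)[0])
im,P=cloud('scene'); cv2.imwrite('pics/s2.png',cv2.resize(im[130:260,240:400],None,fx=4,fy=4)[...,::-1])
z=P[...,2]; k=(z>.165)&(z<.225)&(np.hypot(P[...,0]-.56,P[...,1]-.043)<.07); print(np.nanpercentile(z[k],[1,99]))
E
```

```text
20.3 [0.5604 0.0433 0.2163] yaw -177.55 z [ 0.0049 -0.0032 -1.    ] q [ 0.079  0.339 -0.131  1.097 -0.004  0.036] F [ 0.3 -0.1 -2.3] [0.03 0.01 0.  ] 0.0147
delta in tool cm [ 0.04 -0.08  0.13]
20.35 [0.5602 0.044  0.2163] 0.0148 [ 0.08   0.339 -0.131  1.097 -0.004  0.036] [-0.0694  3.1361 -0.0053]
red 142 [411. 182.] [0.5319 0.0969 0.128 ] r 0.0599 ang 115.9
amber 195 [377. 143.] [0.5078 0.0721 0.128 ] r 0.058 ang 149.9
white 24 [325. 121.] [0.4959 0.0393 0.128 ] r 0.0623 ang -176.6
white 147 [325. 130.] [0.5016 0.0396 0.128 ] r 0.0565 ang -176.6
cap 18682 [0.54144834 0.04128388 0.18589227] ((560.7384033203125, 43.77339553833008), 53.6947021484375)
cap slope [ 0.01637811 -0.00320714  0.17666109]
[0.16567253 0.22363918]
```

View pics/w9.png

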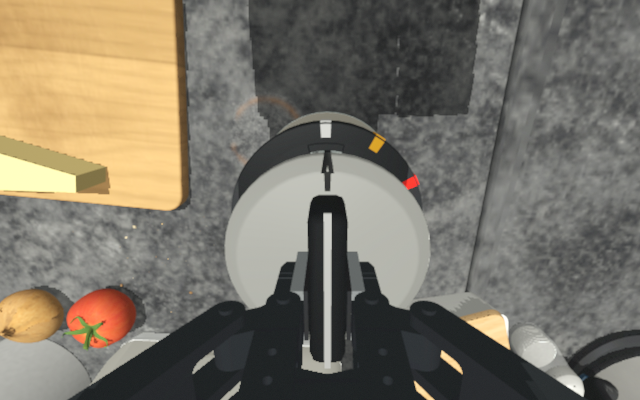

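The pointer at px (327,165) lines up with the white mark at (325,127). The lid centre is about 1.3 mm too far out in x; I correct that and lower it gently.

Emit:
{"op": "apply_moves", "data": {
  "steps": [
    [1,[0.13,-0.05,1],0],
    [1,[0,0,1],0],
    [1,[0,0,0.6],0],
    [1,[0,0,0.3],0],
    [1,[0,0,0.3],0],
    [1,[0,0,0.3],0],
    [1,[0,0,0.3],0],
    [1,[0,0,0],0]
  ]
}}

```text
time: 21.12
tool_pos: [0.5593, 0.0426, 0.1779]
tool_rot: [-0.07, 3.136, -0.006]
ft_force: [0.8, -1.1, -1.9]
grip_width: 0.0146
finger_force: 69.4
```

```bash
python3 st.py .5595 .0430 .1705
```

```text
21.12 [0.5593 0.0426 0.1779] yaw -177.43 z [ 0.0048 -0.004  -1.    ] q [ 0.078  0.361 -0.202  1.004 -0.004  0.033] F [ 0.8 -1.1 -1.9] [-0.02 -0.02  0.02] 0.0146
delta in tool cm [-0.02  0.05  0.74]
```

Emit:
{"op": "apply_moves", "data": {
  "steps": [
    [1,[0,0,0.25],0],
    [1,[0,0,0.25],0],
    [1,[0,0,0.2],0],
    [1,[0,0,0.1],0],
    [1,[0,0,0],0]
  ]
}}

```text
time: 21.53
tool_pos: [0.5596, 0.0424, 0.1707]
tool_rot: [-0.07, 3.135, -0.006]
ft_force: [-0.3, 0.2, 1.2]
grip_width: 0.0147
finger_force: 69.6
```

```bash
python3 st.py .5595 .0430 .1705
```

```text
21.53 [0.5596 0.0424 0.1707] yaw -177.44 z [ 0.0058 -0.004  -1.    ] q [ 0.078  0.366 -0.214  0.985 -0.004  0.033] F [-0.3  0.2  1.2] [-0.06  0.16  0.01] 0.0147
delta in tool cm [0.   0.06 0.02]
```

Emit:
{"op": "apply_moves", "data": {
  "steps": [
    [1,[0,0,0.1],0],
    [1,[0,0,0],0],
    [1,[0,0,0],0]
  ]
}}

```text
time: 21.78
tool_pos: [0.5596, 0.0424, 0.1706]
tool_rot: [-0.07, 3.134, -0.006]
ft_force: [-2.2, -1.1, 6.3]
grip_width: 0.0148
finger_force: 70.5
```

```bash
python3 st.py .5595 .0430 .1705
```

```text
21.78 [0.5596 0.0424 0.1706] yaw -177.44 z [ 0.0064 -0.004  -1.    ] q [ 0.078  0.366 -0.215  0.984 -0.004  0.033] F [-2.2 -1.1  6.3] [0.07 0.52 0.09] 0.0148
delta in tool cm [0.   0.06 0.01]
```

Seated flush: TCP is at 0.1706, which is the expected height, and it resists further push. Next comes the twist.

Emit:
{"op": "apply_moves", "data": {
  "steps": [
    [1,[0,0,-0.05],0.07],
    [1,[0,0,0],0.07],
    [1,[0,0,0],0.07],
    [1,[0,0,0],0.07],
    [1,[0,0,0],0.07],
    [1,[0,0,0],0.07],
    [1,[0,0,0],0.07],
    [1,[0,0,0],0.05],
    [1,[0,0,0],0],
    [1,[0,0,0],0]
  ]
}}

```text
time: 22.62
tool_pos: [0.5595, 0.0424, 0.1705]
tool_rot: [0.766, 3.04, -0.004]
ft_force: [-2.5, -1.1, 5.0]
grip_width: 0.0145
finger_force: 70.3
```

```bash
python3 st.py .5595 .0430 .1705
cat > bar.py <<'E'
from h import *
im,P=cloud('wrist'); z=P[...,2]; V=im.max(-1)
cv2.imwrite('pics/w10.png',im[...,::-1])
m=((z>.164)&(z<.176)&(np.hypot(P[...,0]-.56,P[...,1]-.043)<.05)&(V>120)).astype(np.uint8)
n,l,s,c=cv2.connectedComponentsWithStats(m); i=1+np.argmax(s[1:,4]); q=P[l==i]
r=cv2.minAreaRect((q[:,:2]*1000).astype(np.float32)); print('line',s[i,4],r)
v=cv2.fitLine((q[:,:2]).astype(np.float32),2,0,.01,.01).ravel(); print('line ang',np.degrees(np.arctan2(v[1],v[0])),v[2:],np.median(q[:,2]))
k=(z>.12)&(z<.15)&(V>110)&(np.hypot(P[...,0]-.56,P[...,1]-.043)<.054); q=P[k]; print('cap',np.median(q[:,2]),cv2.minEnclosingCircle((q[:,:2]*1000).astype(np.float32)))
E
python3 bar.py; python3 chop.py 11
```

```text
22.62 [0.5595 0.0424 0.1705] yaw 151.7 z [ 0.0059 -0.0043 -1.    ] q [ 0.078  0.366 -0.215  0.984 -0.005  0.572] F [-2.5 -1.1  5. ] [-0.23  0.49  0.07] 0.0145
delta in tool cm [0.03 0.06 0.  ]
line 1199 ((560.3952026367188, 42.358367919921875), (3.194019317626953, 74.76067352294922), 61.5335578918457)
line ang -28.218576 [0.5564315  0.04453567] 0.17184169689025292
cap 0.14007692885530076 ((559.5802612304688, 42.97994613647461), 53.80068588256836)
22.7167 [0.5595 0.0424 0.1705] 0.0145 [ 0.078  0.366 -0.215  0.985 -0.005  0.572] [ 0.7666  3.0396 -0.0042]
red 302 [394. 159.] [0.5325 0.0952 0.128 ] r 0.0581 ang 116.0
amber 71 [328. 128.] [0.5038 0.0735 0.128 ] r 0.0622 ang 150.6
amber 249 [328. 140.] [0.509  0.0709 0.128 ] r 0.0564 ang 150.4
white 26 [258. 148.] [0.4961 0.039  0.128 ] r 0.062 ang -176.3
white 208 [264. 158.] [0.5016 0.0388 0.128 ] r 0.0565 ang -175.7
white 1177 [253. 219.] [0.5264 0.0169 0.128 ] r 0.041 ang -140.5
white 1500 [402. 220.] [0.5633 0.0853 0.128 ] r 0.0426 ang 82.9
```

View pics/w10.png

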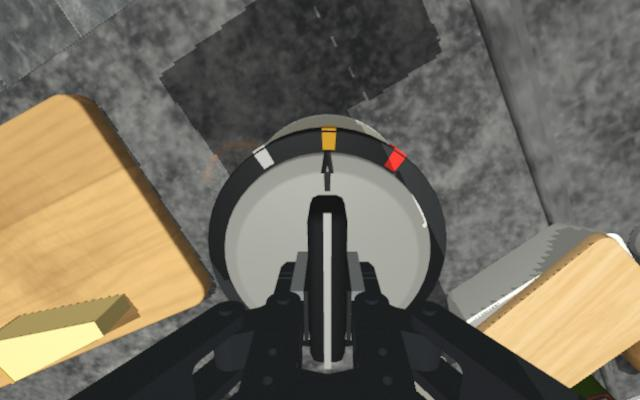

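The black pointer at px (327,165) sits on the amber mark at (328,138), between white and red. I add a last hair of twist and then check the torque and the settled state.

Emit:
{"op": "apply_moves", "data": {
  "steps": [
    [1,[0,0,0],0.012],
    [1,[0,0,0],0],
    [1,[0,0,0],0],
    [1,[0,0,0],0],
    [1,[0,0,0],0],
    [1,[0,0,0],0]
  ]
}}

```text
time: 23.22
tool_pos: [0.5595, 0.0424, 0.1705]
tool_rot: [0.784, 3.035, -0.004]
ft_force: [-2.9, -1.1, 5.0]
grip_width: 0.0143
finger_force: 70.5
```

```bash
python3 st.py; python3 bar.py; python3 st.py; python3 -c "
from h import *
print(get_obs()['joint_torque'].round(3))
im,P=cloud('scene'); cv2.imwrite('pics/s3.png',cv2.resize(im[150:260,250:400],None,fx=4,fy=4)[...,::-1])"
```

```text
23.22 [0.5595 0.0424 0.1705] yaw 151.03 z [ 0.0059 -0.0041 -1.    ] q [ 0.078  0.366 -0.215  0.985 -0.005  0.584] F [-2.9 -1.1  5. ] [-0.16  0.48  0.26] 0.0143
line 1162 ((560.4214477539062, 42.45100784301758), (3.1583399772644043, 74.56220245361328), 61.488525390625)
line ang -28.659168 [0.5573698 0.0441099] 0.17183728344579552
cap 0.14009178405157224 ((559.7029418945312, 43.20902633666992), 53.64558410644531)
23.27 [0.5595 0.0424 0.1705] yaw 151.02 z [ 0.0059 -0.0041 -1.    ] q [ 0.078  0.366 -0.215  0.985 -0.005  0.584] F [-2.8 -2.2  5.5] [-0.18  0.46  0.25] 0.0148
[  0.29  -41.872  23.472  -1.167   0.236   0.264]
```

View pics/s3.png

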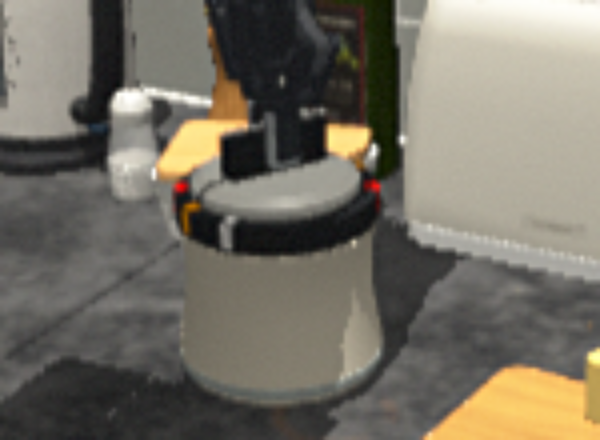

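The lid is flush (cap level at z 0.140), the bar is at 151° against amber at about 151°, and the reaction torque of 0.25–0.26 N m matches the spring at 0.35 rad. I hand in with the grip held.

```bash
python3 -c "
from workcell import *
print(sign_off())"
```

```text
the job is handed in; nothing more can be done
None
```

Both cheese chunks are in the bowl, and the lid is seated flush and held at the amber pulse marks in the grip without clicking into the lock; I handed the job in at about 23 s of the 72 s allowed.

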